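# Flip the card box shut

### The arm

A 6-joint arm with a two-finger parallel gripper is mounted at the origin on a cart in front of the work surface, level with it; the furniture and walls round the work are solid. World frame = base frame: x ahead of the robot, y to its left, z up, the work surface at z = 0. Lengths are in mm, angles in rad, forces in N, time in s.
With the tool pointing down it reaches from about 350 to 975 mm from the base axis. Payload 7.1 kg.
Tool frame: the origin (TCP) lies midway between the tips of the shut fingers; the grasp point (between the pads) lies 19 mm behind it (bot.tcp_to_grasp is the z of the grasp point in the tool frame, in mm); z points along the fingers, y is the line along which they close (so a half turn about z gives the same grasp; the last joint's range is limited). The gripper opens to 88 mm and grips with 3 to 60 N. Pads are 20 mm wide; open, the fingers measure 115 mm over their backs; the gripper's body (75 mm by 178 mm) begins 61 mm behind the grasp point.
Start: joints at [1.098, 0.423, 1.63, -0, 1.089, -0.019], TCP at [273.957, 561.74, 222.675] pointing down, gripper open.
Joint ranges: [-3, 3], [-0.9, 2.11], [0.09, 2.58], [-1.31, 4.45], [0.11, 2.69], [-2.54, 2.54]. Speed limits (rad/s): [2.39, 2.39, 3.01, 3.14, 3.14, 3.14].

### API

Orientations are given as [roll, pitch, yaw] about the fixed x, y, z axes, in that order (R = Rz(yaw) Ry(pitch) Rx(roll)).
In Python, from plant import readout, imaging, ticket, bot gives the robot as it stands.
- The arm moves only by the tool drive_tool, never from a script. Its argument "plan" is a list that holds one entry, the list of rows, each a list of 7 numbers: the shift along the world's x, y, z in cm, then the turn, a rotation vector about the world's x, y, z in rad, then the opening, from 0 (shut) to 1 (fully open). In form: [[[tx, ty, tz, wx, wy, wz, grip], ...]]. A call has exactly 10 rows; each row shifts and turns the commanded pose from where the row before left it; what a row does not reach is not made up. A row lasts 1/8 s, in which the tool goes at most 62.5 mm and 10.7 degrees, less where a joint would pass 70% of its speed; a pose out of reach is approached as far as the arm can. A call with a gripper value outside its range is refused whole. The fingers move at their own pace and stop on an object; "force" is the grip in N (left out, the last holds). Time passes only in rows, so rows that do not move let the fingers close, or fill a call up. It gives the time, the measured TCP pose, the force, the opening and the grip force at its end, in the units of the state.
- readout.state(): the state, without advancing time (a new reading comes with each control period).
- imaging.grab_frame(name): name is "side" or "top" or "wrist"; returns a dict with "img" (420x560x3 uint8, blue, green, red), "fovy" (degrees; the focal length in pixels is half the picture's height over the tangent of half this angle, whatever the lens; pixels are square), "cx", "cy" (the principal point, pixels), "world_from_camera" (4x4, takes a point from camera to world coordinates). Camera axes: x right, y down, z forward; pixel columns grow to the right and rows downward; lengths in mm; the calibration is good to about 2 mm. A picture is of the moment at which its call begins. There is no depth.
- ticket.job_done(): hands the job in; it is judged then, once.
The state is a dict: "time_s": time; "q": joint angles; "dq": joint speeds; "tau": joint torques, N m; "ee_pos": TCP position; "orientation": TCP orientation; "force": force on the tool from outside, world axes, zero at the start; "ft_torque": the same for the moment, N m; "width": finger opening in mm; "finger_force": force on a finger pad.
Only numpy, scipy, OpenCV 4.12 (cv2) and the standard library are available. Lean on these libraries where they do the work, as an engineer would, in place of code of your own. Each camera call takes 0.05 s, during which the arm holds its last target. There are 200 camera calls.

### The job

Two wooden card boxes stand on the worktop with their lids tipped back. Close the one that has the jam jar standing at its far end: push its lid from the back just past upright, then let it swing shut by its own weight, without following it down or pressing on it. Leave the other box, with the mug at its far end, open, and do not shift either box.

Things in the scene. Friction and masses are not known exactly. Their poses are not given: they have to be found in the camera images.
- jam_box: Wooden card box full of cards, 77 x 154 mm, 84 mm high when shut, 0.8 kg, loose on the worktop, a jam jar just beyond its far end. Origin: centre of its underside; z up, x from front to back (hinge side), y along its length, away from the robot; x points to the right (world -y) within 0.4 rad. Rim 74 mm up. Lid: board 70 deep, 154 long, 9 mm thick, hinged along y at x = +35, z = 75 mm.
- jam_box_lid (a joint): Lid of the box with the jam jar at its far end: 0 = shut, 1.57 = upright, 1.75 = stop (start: about here), leaning 10 degrees back, towards the box's +x. There its free edge is 141 mm above the worktop, the back face of that edge at x = +56 mm of the box. Free hinge, 90 g board, balanced at about 1.44: pushed below 1.3 it falls shut by itself, above 1.55 it falls back.
- mug_box: Wooden card box full of cards, 77 x 154 mm, 84 mm high when shut, 0.8 kg, loose on the worktop, a mug just beyond its far end. Origin: centre of its underside; z up, x from front to back (hinge side), y along its length, away from the robot; x points to the right (world -y) within 0.4 rad. Rim 74 mm up. Lid: board 70 deep, 154 long, 9 mm thick, hinged along y at x = +35, z = 75 mm.
- mug_box_lid (a joint): Lid of the box with the mug at its far end; it stays open: 0 = shut, 1.57 = upright, 1.75 = stop (start: about here), leaning 10 degrees back, towards the box's +x. There its free edge is 141 mm above the worktop, the back face of that edge at x = +56 mm of the box. Free hinge, 90 g board, balanced at about 1.44: pushed below 1.3 it falls shut by itself, above 1.55 it falls back.
- jam_jar: Glass jar of red jam with a white lid, 65 mm across, 94 mm high, about 25 mm beyond the far end of the box to be closed. Not to be handled. Origin: centre of its underside.
Not all that is in view belongs to the job. What is shaped like the mug_box but orange is not meant.

How it is judged:
By the outcome, as a careful person would: the job done as asked, in the order asked, and still so for the second after the job is handed in, with the robot touching nothing.
It also fails if it takes over 29 s, if anything falls off the work surface, if the arm or the gripper's body presses on something with over 40 N, if the wrist force passes 120 N, or if a joint passes its speed limit or range.

## Working session

There is one attempt and no reset: what is moved stays moved. The work goes in short steps, Python scripts to look and compute and a tool call to move; the robot and the scene stay as the last step left them, time stands still between calls to the robot, and variables do not carry over. Pictures are saved under pics/ and viewed, at most 10 in all, crops included, and the job is handed in when it is done.

Besides the shell and the picture viewer there is one more tool, called after "Call:" in YAML: its name, and indented under it one key for each argument. drive_tool: Moves the arm, as the interface text tells. Its arguments: {"type":"object","properties":{"plan":{"type":"array","items":{"type":"array","items":{"type":"array","items":{"type":"number"}}}},"force":{"type":"number"}},"required":["plan"]}

```bash
mkdir -p pics; python3 - <<'E'
from plant import readout, imaging, bot
import cv2, json, numpy as np
for n in ("top","side"):
    f=imaging.grab_frame(n); cv2.imwrite(f"pics/{n}0.png",f["img"])
    print(n,f["fovy"],f["cx"],f["cy"],np.round(f["world_from_camera"],4).tolist())
s=readout.state(); print(s["time_s"],s["ee_pos"],s["orientation"],s["width"])
E
```

```text
top 50.011207578990934 271.5090597914047 206.0176125047084 [[-0.0377, -0.9741, 0.2231, 339.0551], [-0.9993, 0.0381, -0.0029, -89.9096], [-0.0057, -0.223, -0.9748, 1028.029], [0.0, 0.0, 0.0, 1.0]]
side 56.3543853858338 274.79949664930064 212.57470062652743 [[0.4784, -0.7451, 0.4648, 36.6149], [-0.8781, -0.4029, 0.2579, -372.0634], [-0.0048, -0.5315, -0.8471, 994.0222], [0.0, 0.0, 0.0, 1.0]]
0.1 [273.73821746 561.32958246 221.9826884 ] [-3.14027925e+00 -2.24774322e-05  2.68782158e+00] 87.68073591280752
```

View pics/top0.png

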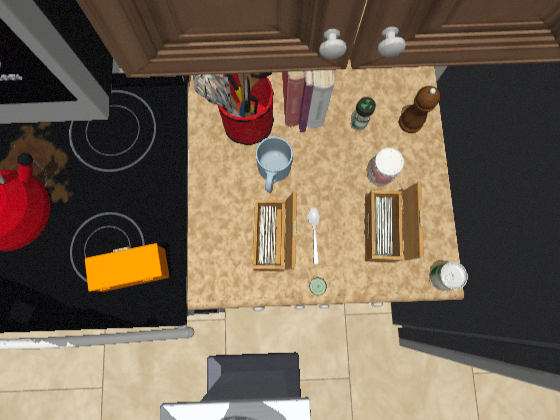

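View pics/side0.png

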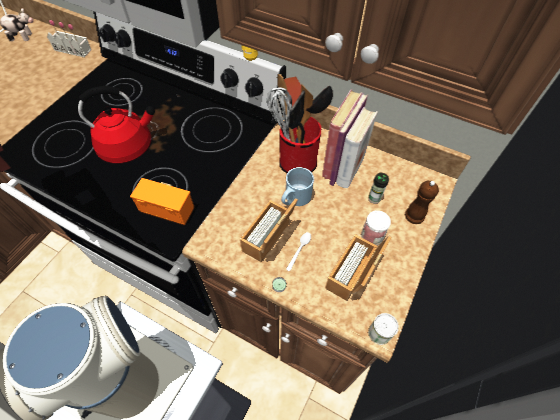

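The jam box is the right-hand one, at about (385,225) in the top view with the red, white-lidded jar at (386,163). The mug box is at about (270,235). A can stands near (449,276). Next I'll zoom in for the corners.

```bash
python3 - <<'E'
import cv2
a=cv2.imread("pics/top0.png")[140:300,345:475]
cv2.imwrite("pics/c1.png",cv2.resize(a,None,fx=3.7,fy=3.7,interpolation=cv2.INTER_CUBIC))
E
```

```text
(no output)
```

View pics/c1.png

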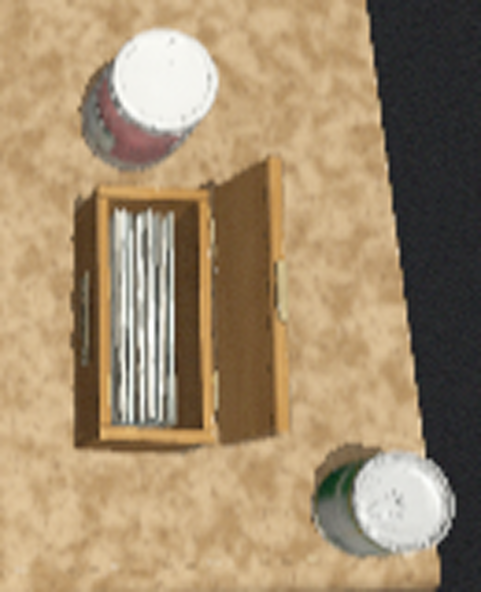

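```bash
cat > h.py <<'E'
import numpy as np
from plant import imaging, readout
def ray(f,u,v,z):
    T=np.array(f["world_from_camera"]); F=210/np.tan(np.radians(f["fovy"]/2))
    d=T[:3,:3]@[(u-f["cx"])/F,(v-f["cy"])/F,1]; o=T[:3,3]
    return o+d*(z-o[2])/d[2]
E
python3 - <<'E'
from h import *
f=imaging.grab_frame("top")
c=lambda u,v,z:np.round(ray(f,345+u/3.7,140+v/3.7,z)[:2],0)
for n,u,v,z in [("FF",98,188,74),("FN",100,442,74),("BN",217,440,74),("BF",210,192,74),("lidF back",281,157,141),("lidN back",289,432,141),("jar",166,79,94),("can",405,500,70),("cntr edge at far",370,0,0),("mid",405,300,0),("near",440,580,0)]: print(n,c(u,v,z))
for n,u,v,z in [("mugbox lid F",295,194,141),("mug lidN",295,268,141),("spoon",314,215,5),("green",318,287,20)]: print(n,np.round(ray(f,u,v,z)[:2]))
g=imaging.grab_frame("side")
print("side lid", np.round(ray(g,383,241,141)),np.round(ray(g,349,297,74)))
E
```

```text
FF [ 583. -313.]
FN [ 433. -301.]
BN [ 432. -367.]
BF [ 578. -378.]
lidF back [ 580. -399.]
lidN back [ 428. -387.]
jar [ 642. -354.]
can [ 394. -472.]
cntr edge at far [ 722. -518.]
mid [ 522. -516.]
near [ 350. -515.]
mugbox lid F [ 565. -141.]
mug lidN [ 416. -134.]
spoon [ 548. -191.]
green [ 383. -188.]
side lid [ 559. -385.  141.] [ 414. -367.   74.]
```

Call:
drive_tool:
  plan:
    - [[1.3, -4.5, 0.3, 0, 0, -0.06, 0], [1.3, -4.5, 0.3, 0, 0, -0.06, 0], [1.3, -4.5, 0.3, 0, 0, -0.06, 0], [1.3, -4.5, 0.3, 0, 0, -0.06, 0], [1.3, -4.5, 0.3, 0, 0, -0.06, 0], [1.3, -4.5, 0.3, 0, 0, -0.06, 0], [1.3, -4.5, 0.3, 0, 0, -0.06, 0], [1.3, -4.5, 0.3, 0, 0, -0.06, 0], [1.3, -4.5, 0.3, 0, 0, -0.06, 0], [1.3, -4.5, 0.3, 0, 0, -0.06, 0]]

```text
time_s: 1.45
ee_pos: [404.1, 110.3, 252.9]
orientation: [3.141, 0.0, 2.086]
force: [0.3, -0.1, 0.0]
width: 0.8
finger_force: 0.0
```

Call:
drive_tool:
  plan:
    - [[1, -5.5, 0, 0, 0, -0.06, 0], [1, -5.5, 0, 0, 0, -0.06, 0], [1, -5.5, 0, 0, 0, -0.06, 0], [1, -5.5, 0, 0, 0, -0.06, 0], [1, -5.5, 0, 0, 0, -0.06, 0], [1, -5.5, 0, 0, 0, -0.06, 0], [1, -5.5, 0, 0, 0, -0.06, 0], [1, -5.5, 0, 0, 0, -0.06, 0], [1, -5.5, 0, 0, 0, -0.06, 0], [1, -5.5, 0, 0, 0, -0.06, 0]]

```text
time_s: 2.7
ee_pos: [504.0, -440.0, 252.4]
orientation: [-3.141, -0.0, 1.486]
force: [0.3, -0.4, 0.0]
width: 0.4
finger_force: 0.0
```

Call:
drive_tool:
  plan:
    - [[0, 0, -2, 0, 0, 0, 0], [0, 0, -2, 0, 0, 0, 0], [0, 0, -2, 0, 0, 0, 0], [0, 0, -2, 0, 0, 0, 0], [0, 0, -2, 0, 0, 0, 0], [0, 0, -2, 0, 0, 0, 0], [0, 0, -1.4, 0, 0, 0, 0], [0, 0, 0, 0, 0, 0, 0], [0, 0, 0, 0, 0, 0, 0], [0, 0, 0, 0, 0, 0, 0]]

```text
time_s: 3.95
ee_pos: [504.4, -438.7, 119.6]
orientation: [3.14, 0.001, 1.488]
force: [-0.3, -0.2, -0.3]
width: 0.2
finger_force: 0.0
```

```bash
python3 - <<'E'
from h import *
import cv2
a=imaging.grab_frame("top")["img"][120:320,330:490]
b=imaging.grab_frame("side")["img"][170:370,290:450]
w=imaging.grab_frame("wrist")["img"]
cv2.imwrite("pics/c2.png",cv2.resize(np.hstack([a,b]),None,fx=2.4,fy=2.4,interpolation=cv2.INTER_CUBIC))
E
```

```text
(no output)
```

View pics/c2.png

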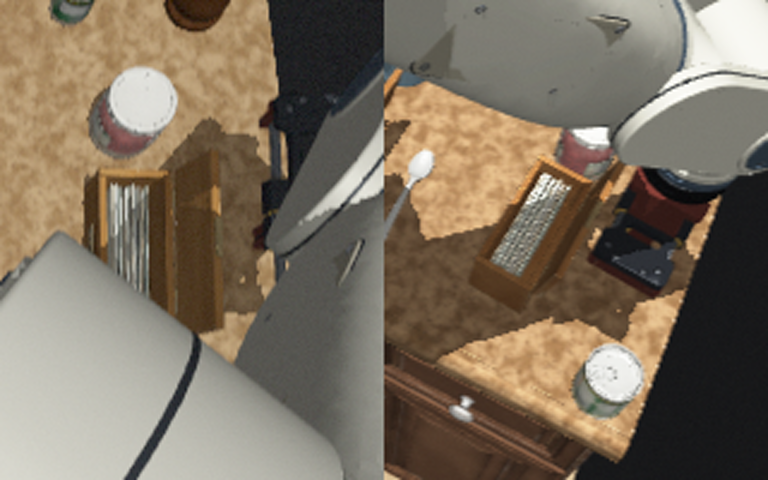

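The gripper is behind the lid with a clear gap, so I'll push slowly just past the balance point.

Call:
drive_tool:
  plan:
    - [[0.1, 1, 0, 0, 0, 0, 0], [0.1, 1, 0, 0, 0, 0, 0], [0.1, 1, 0, 0, 0, 0, 0], [0, 0.5, 0, 0, 0, 0, 0], [0, 0.5, 0, 0, 0, 0, 0], [0, 0.5, 0, 0, 0, 0, 0], [0, 0.5, 0, 0, 0, 0, 0], [0, 0.5, 0, 0, 0, 0, 0], [0, 0.4, 0, 0, 0, 0, 0], [0, 0.3, 0, 0, 0, 0, 0]]

```text
time_s: 5.35
ee_pos: [506.9, -376.0, 118.7]
orientation: [-3.142, -0.0, 1.488]
force: [0.3, 0.9, 0.1]
width: 0.8
finger_force: 0.0
```

```bash
python3 - <<'E'
from h import *
import cv2
a=imaging.grab_frame("top")["img"][120:320,330:490]
b=imaging.grab_frame("side")["img"][170:370,290:450]
cv2.imwrite("pics/c3.png",cv2.resize(np.hstack([a,b]),None,fx=2.4,fy=2.4,interpolation=cv2.INTER_CUBIC))
E
```

```text
(no output)
```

View pics/c3.png

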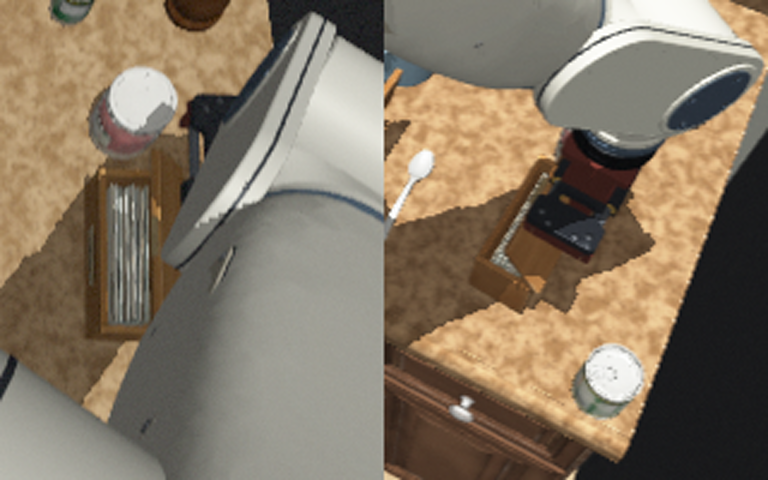

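The lid is close to upright but hasn't fallen yet, so I'll nudge it a little further.

Call:
drive_tool:
  plan:
    - [[0, 0.3, 0, 0, 0, 0, 0], [0, 0.3, 0, 0, 0, 0, 0], [0, 0.2, 0, 0, 0, 0, 0], [0, 0, 0, 0, 0, 0, 0], [0, 0, 0, 0, 0, 0, 0], [0, 0, 0, 0, 0, 0, 0], [0, 0, 0, 0, 0, 0, 0], [0, 0, 0, 0, 0, 0, 0], [0, 0, 0, 0, 0, 0, 0], [0, 0, 0, 0, 0, 0, 0]]

```text
time_s: 6.7
ee_pos: [507.0, -368.3, 118.7]
orientation: [3.142, 0.0, 1.488]
force: [0.4, -0.7, -0.0]
width: 0.2
finger_force: 0.0
```

```bash
python3 - <<'E'
from h import *
import cv2
a=imaging.grab_frame("top")["img"][120:320,330:490]
b=imaging.grab_frame("side")["img"][170:370,290:450]
cv2.imwrite("pics/c4.png",cv2.resize(np.hstack([a,b]),None,fx=2.4,fy=2.4,interpolation=cv2.INTER_CUBIC))
E
```

```text
(no output)
```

View pics/c4.png

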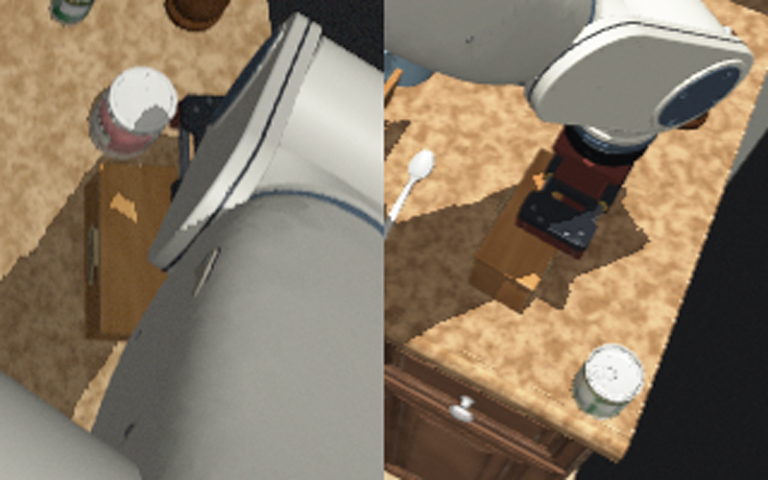

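The lid has fallen shut: a flat closed top fills the box outline. I'll lift the gripper straight up, clear of everything.

Call:
drive_tool:
  plan:
    - [[0, -0.5, 1, 0, 0, 0, 0], [0, -0.5, 2, 0, 0, 0, 0], [0, 0, 2, 0, 0, 0, 0], [0, 0, 2, 0, 0, 0, 0], [0, 0, 2, 0, 0, 0, 0], [0, 0, 2, 0, 0, 0, 0], [0, 0, 2, 0, 0, 0, 0], [0, 0, 0, 0, 0, 0, 0], [0, 0, 0, 0, 0, 0, 0], [0, 0, 0, 0, 0, 0, 0]]

```text
time_s: 8.05
ee_pos: [506.5, -377.9, 247.7]
orientation: [-3.14, -0.001, 1.488]
force: [0.3, 0.0, 0.6]
width: 0.8
finger_force: 0.0
```

```bash
python3 - <<'E'
from h import *
import cv2
cv2.imwrite("pics/c5.png",imaging.grab_frame("side")["img"])
E
```

```text
(no output)
```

View pics/c5.png

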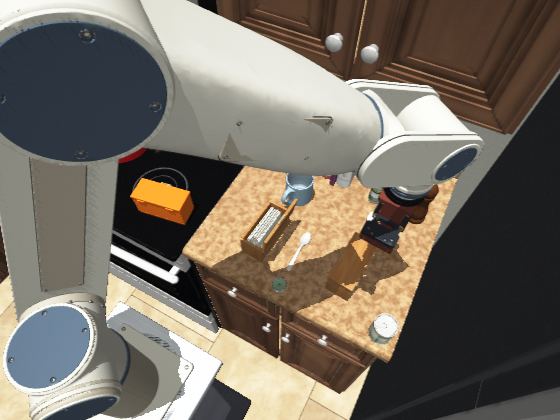

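The jam box at (350,265) is shut and hasn't moved. The mug box at (268,230) is still open, and the gripper is clear of both.

```bash
python3 -c "
from plant import ticket
print(ticket.job_done())"
```

```text
the job is handed in; nothing more can be done
None
```

The jam box's lid was pushed just past upright and fell shut by itself; in the last camera picture the mug box was still open and neither box had visibly moved, and the job was handed in at about 8 s on the robot's clock.

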